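# Slide the top tasting plate off the stack and round the serving track

## Task

Clear the spice jar off the plate track by standing it gently in the small white tray. Then slide the top wooden plate sideways off the stack under the wire shelf, without shifting the plates below it, and push it flat along the track, round the bend and fully home against the end stop. Leave everything else where it stands.

Things in the scene. Friction and masses are not known exactly. Their poses are not given: they have to be found in the camera images.
- stand: Fixed wooden serving stand, one rigid piece, placed and turned anew each time. Origin on the table under the middle of the plate stack, z up. The points track_mouth, bend_centre, track_home and shelf_edge belong to it and share its axes; numbers below are in its frame, in mm. Stack bay: flat floor 10 high at the origin, no rail round the lower plates. The plate leaves it along -y. The -x side is open, the wire shelf is on the +x side.
- track_mouth (a point): Start of the track deck, at (0,-43,40). The deck's flat top is 40 high. It runs along -y on centre line x=0 to y=-130, bends a quarter circle, then runs along -x on centre line y=-220. Smooth slippery aluminium guide rails 14 high (tops at 54) and 6 thick stand on both sides, 88 apart inside; the -x one flares out by 8 at the mouth; the +x one (inner face x=44) runs on to y=35 beside the top plate as a fence.
- bend_centre (a point): Centre of the track's quarter-circle bend, at (-90,-130,40), deck height. The track's centre line has radius 90 about it, from (0,-130) to (-90,-220); inner rail radius 46, outer rail radius 134.
- track_home (a point): Where the centre of a plate's underside is when it is fully home, at (-150,-220,40): the plate touches the end stop, a rail across the track with its face at x=-190.
- shelf_edge (a point): Lower front edge of the steel wire shelf that covers the stack, at (-4,10,105), middle of the edge's length. Shelf of 6 mm bars, x from -7 to 108, y from -63 to 83, underside at 105, carrying packets; an upright barred railing along its front edge goes up to 163. Two uprights at x=105 hold it. Only the gap below 105 is free: a tool must lean back to -x to reach in.
- top_plate_c (a point): Centre (half-way up) of the top plate of the stack: a plain wooden disc 80 in diameter, 16 thick, about 75 g. Starts with its centre 50 above the table, above the stand's origin to within 5 mm; its underside (42 above the table) is 2 mm higher than the track deck.
- mid_plate_c (a point): Centre of the middle plate, the same disc (centre 34 above the table, top face at 42). It only rests there and must not be shifted.
- low_plate_c (a point): Centre of the lowest plate, the same disc, resting on the stand's bay floor (centre 18 above the table). It must not be shifted.
- jar_c (a point): Centre of the spice jar that blocks the track: amber glass, 44 in diameter, 75 tall, steel cap, upright, about 130 g. It stands on the deck somewhere on the last part of the track (stand x from -150 to -50).
- tray: Small fixed open white plastic tray, 115 square outside, 105 inside, floor 5 high, walls 28 high; origin at the middle of its underside, on the table. It can be on the left or on the right of the table.
- jar_b_c (a point): Bystander: centre of a second jar, same as the first, standing on the table behind the track. Leave it.
- tissues_c (a point): Bystander: centre of a grey tissue box, 110 square, 65 tall. Leave it.
- tin_c (a point): Bystander: centre of a dark tin 55 x 40, 40 tall, standing in the inside corner of the track. Leave it.
- oil_c (a point): Bystander: centre of a green glass bottle, 56 in diameter, 160 tall, close outside the last part of the track. Leave it.
- bowl_c (a point): Bystander: centre (half-way up) of a white bowl, 100 wide, 40 tall. Leave it.
- mug_c (a point): Bystander: centre of a mug, 76 wide plus handle, 85 tall. Leave it.
- spoon_grip (a point): Bystander: grip of a spoon lying on the table, 150 long. Leave it.

How it is judged:
By the outcome, as a careful person would: the job done as asked, in the order asked, and still so for the second after the job is handed in, with the robot touching nothing.
It also fails if it takes over 72 s, if anything falls off the work surface, if the arm or the gripper's body presses on something with over 40 N, if the wrist force passes 120 N, or if a joint passes its speed limit or range.

## Robot

A 6-joint arm with a two-finger parallel gripper is mounted at the origin on the work surface. World frame = base frame: x ahead of the robot, y to its left, z up, the work surface at z = 0. Lengths are in m, angles in rad, forces in N, time in s.
With the tool pointing down it reaches from about 0.25 to 0.775 m from the base axis. Payload 4 kg.
Tool frame: the origin (TCP) lies between the finger pads; the fingertips stand 17 mm ahead of it and the grasp point (between the pads) lies 2 mm behind it (bot.tip_reach is the distance from the TCP to the fingertips, in m); z points along the fingers, y is the line along which they close (so a half turn about z gives the same grasp; the last joint's range is limited). The gripper opens to 94 mm and grips with 3 to 60 N. Pads are 16 mm wide; open, the fingers measure 119 mm over their backs; the gripper's body (75 mm by 177 mm) begins 78 mm behind the grasp point.
Start: joints at [1.172, 0.087, 1.371, -0, 1.684, -0.103], TCP at [0.16, 0.526, 0.223] pointing down, gripper open.
Joint ranges: [-3.1, 3.1], [-0.76, 2.03], [0.27, 2.55], [-1.08, 4.22], [0.17, 2.65], [-2.57, 2.57]. Speed limits (rad/s): [2.79, 2.79, 3.14, 3.14, 3.14, 3.14].

## Interface

Orientations are given as a unit quaternion [x, y, z, w].
In Python, from bench import telemetry, optics, job, bot gives the robot as it stands.
- The arm moves only by the shell command python3 -m pendant 'ROWS'. ROWS is a JSON object of lists of equal length, an entry for each row: "jaw": the opening, from -1 (shut) to 1 (fully open); "linear": the shift along the world's x, y, z in mm, a list of three; "turn": the turn, a rotation vector about the world's x, y, z in rad, a list of three. In form: {"jaw": [jaw, ...], "linear": [[tx, ty, tz], ...], "turn": [[ax, ay, az], ...]}. A call has 1 to 5 rows; each row is the pose to reach, as a shift and turn from the pose commanded when the call began; what a row does not reach only later rows make up. A row lasts 1/8 s, in which the tool goes at most 62.5 mm and 10.7 degrees, less where a joint would pass 70% of its speed; a pose out of reach is approached as far as the arm can. A call with a gripper value outside its range is refused whole. The fingers move at their own pace and stop on an object; the grip force is fixed at half the most. Time passes only in rows, so rows that repeat a pose let the fingers close. It gives the time, the measured TCP pose, the force, the opening and the grip force at its end, in the units of the state.
- telemetry.observe(): the state, without advancing time (a new reading comes with each control period).
- optics.capture(name): name is "scene" or "top" or "wrist"; returns (picture, depth): 384x512x3 uint8, red, green, blue; 384x512 float32, m along the optical axis (not along the pixel's ray), 0 where there is no reading.
- optics.calibration(name): a dict with "intrinsics" (3x3 intrinsics, pixels), "k1" (the pictures are not rectified: a ray, as slopes to the right and down, at radius r is drawn at 1 + k1 r^2 times it, then the intrinsics apply), "T" (4x4, takes a point from camera to world coordinates). Camera axes: x right, y down, z forward; pixel columns grow to the right and rows downward; lengths in m; the calibration is good to about 2 mm. A picture is of the moment at which its call begins: read the wrist's pose just before it. calibration takes no time and is no camera call; for the wrist camera it gives the pose at the moment of the call.
- job.sign_off(): hands the job in; it is judged then, once.
The state is a dict: "time_s": time; "joints": joint angles; "joint_velocities": joint speeds; "effort": joint torques, N m; "tool_pos": TCP position; "tool_rot": TCP orientation; "ft_force": force on the tool from outside, world axes, zero at the start; "ft_torque": the same for the moment, N m; "width": opening from 0.0 (shut) to 1.0 (fully open); "grasp_force": force on a finger pad.
Only numpy, scipy, OpenCV 4.12 (cv2) and the standard library are available. Lean on these libraries where they do the work, as an engineer would, in place of code of your own. Each camera call takes 0.05 s, during which the arm holds its last target. There are 200 camera calls.

## Working session

There is one attempt and no reset: what is moved stays moved. The work goes in short steps, Python scripts to look and compute and a shell command to move; the robot and the scene stay as the last step left them, time stands still between calls to the robot, and variables do not carry over. Pictures are saved under pics/ and viewed, at most 10 in all, crops included, and the job is handed in when it is done.

```bash
mkdir -p pics; ls; cat > h.py <<'E'
import numpy as np, cv2, sys
from bench import telemetry, optics, job, bot
def grab(name,fn=None):
    c=optics.calibration(name); p,d=optics.capture(name)
    if fn: cv2.imwrite('pics/'+fn+'.png',cv2.cvtColor(p,cv2.COLOR_RGB2BGR))
    np.savez('last_%s.npz'%name,p=p,d=d,K=c['intrinsics'],k1=c['k1'],T=c['T'])
    return load(name)
def load(name):
    z=np.load('last_%s.npz'%name); return z['p'],z['d'],dict(K=z['K'],k1=float(z['k1']),T=z['T'])
def slopes(c,uv):
    K=c['K']; uv=np.atleast_2d(np.asarray(uv,float))
    return cv2.undistortPoints(uv[:,None],K,np.array([c['k1'],0,0,0,0.]))[:,0]
def plane(c,uv,z):
    s=slopes(c,uv); r=np.c_[s,np.ones(len(s))]@c['T'][:3,:3].T; o=c['T'][:3,3]
    return o+r*((z-o[2])/r[:,2])[:,None]
def cloud(c,d):
    v,u=np.mgrid[0:d.shape[0],0:d.shape[1]]
    s=slopes(c,np.c_[u.ravel(),v.ravel()]); D=d.ravel()[:,None]
    return (np.c_[s*D,D]@c['T'][:3,:3].T+c['T'][:3,3]).reshape(*d.shape,3)
def proj(c,P):
    P=np.atleast_2d(P); q=(P-c['T'][:3,3])@c['T'][:3,:3]; s=q[:,:2]/q[:,2:]
    s=s*(1+c['k1']*(s**2).sum(1,keepdims=True)); return s*[c['K'][0,0],c['K'][1,1]]+[c['K'][0,2],c['K'][1,2]]
E
python3 - <<'E'
from h import *
for n in('scene','top'):
    p,d,c=grab(n,n+'0'); print(n,c['T'].round(3).tolist(),c['K'].round(1).tolist(),c['k1'],(d>0).mean())
s=telemetry.observe(); print(s)
E
```

```text
pics
scene [[-0.892, 0.373, -0.256, 0.834], [0.453, 0.724, -0.521, 0.592], [-0.009, -0.58, -0.815, 1.064], [0.0, 0.0, 0.0, 1.0]] [[416.2, 0.0, 256.2], [0.0, 416.2, 190.2], [0.0, 0.0, 1.0]] 0.044116877064421446 0.9960784912109375
top [[-0.015, -0.979, 0.205, 0.212], [-1.0, 0.014, -0.005, -0.002], [0.002, -0.205, -0.979, 1.641], [0.0, 0.0, 0.0, 1.0]] [[488.4, 0.0, 255.0], [0.0, 488.4, 197.1], [0.0, 0.0, 1.0]] -0.11301061639083285 0.99603271484375
{'time_s': 0.1, 'joints': array([ 1.17188266e+00,  8.78482570e-02,  1.37208376e+00, -3.03983708e-05,
        1.68362194e+00, -1.03087334e-01]), 'joint_velocities': array([ 0.00019048, -0.00112572, -0.00211616, -0.00039501, -0.00212108,
        0.00133899]), 'effort': array([ 2.00689414e-03, -3.41251802e+01, -3.03302443e+01,  7.19288411e-02,
        3.03562114e-02, -9.67488268e-05]), 'tool_pos': array([0.16016686, 0.5256741 , 0.22144898]), 'tool_rot': array([ 1.47376017e-01,  9.89080051e-01, -9.53673337e-04, -2.28936575e-04]), 'ft_force': array([0.56074624, 0.2031494 , 0.15218725]), 'ft_torque': array([-0.00204233,  0.01315115,  0.00320999]), 'grasp_force': 0.0, 'width': 1.0056401694569244}
```

View pics/top0.png

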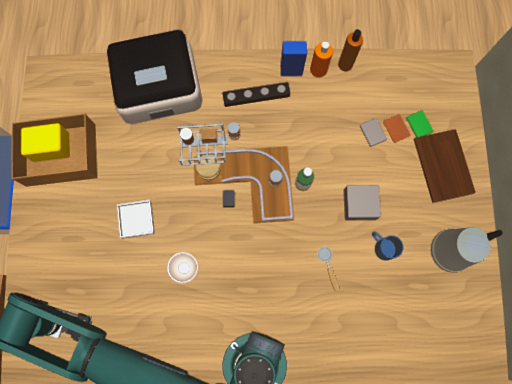

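View pics/scene0.png

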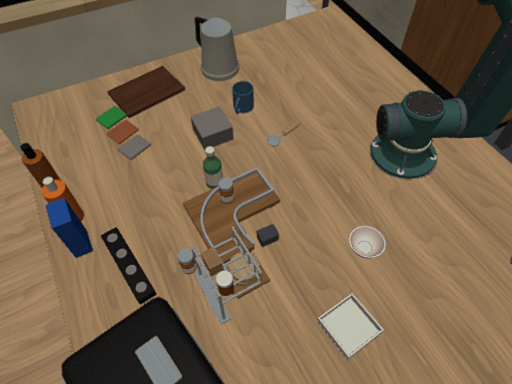

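The top view shows the stack and shelf near (207,160). The track runs right to the jar at (276,177) and home near (275,205). The oil bottle is at (305,178), the tin at (229,198) and the tray at (135,219). The stand is roughly aligned with the world axes.

```bash
python3 - <<'E'
from h import *
p,d,c=load('top'); X=cloud(c,d); z=X[...,2]
print('px',np.linalg.norm(X[190,275]-X[190,276])*1e3)
def at(u,v): return (X[v,u]*1e3).round(0).tolist()
for n,u,v in[('home',270,205),('jarcap',276,176),('plate',207,172),('tray',135,219),('deck',240,158),('tin',229,197),('oil',305,172),('bowl',183,267),('rail end',272,218)]: print(n,at(u,v))
im=cv2.cvtColor(p,cv2.COLOR_RGB2BGR)[115:235,110:330]
cv2.imwrite('pics/top_crop.png',cv2.resize(im,None,fx=3.6,fy=3.6,interpolation=cv2.INTER_CUBIC))
hsv=cv2.cvtColor(p,cv2.COLOR_RGB2HSV)
m=(z>.048)&(z<.062)&(hsv[...,1]<70); m[:,:190]=0;m[:,310:]=0;m[:120]=0;m[230:]=0
P=X[m]; np.save('rail.npy',P); print(m.sum(),P.min(0),P.max(0))
E
```

```text
px 4.694857972866424
home [520.0, -60.0, 40.0]
jarcap [601.0, -79.0, 112.0]
plate [631.0, 149.0, 61.0]
tray [485.0, 400.0, 4.0]
deck [685.0, 38.0, 39.0]
tin [549.0, 76.0, 43.0]
oil [601.0, -168.0, 159.0]
bowl [320.0, 232.0, 8.0]
rail end [474.0, -66.0, 54.0]
475 [ 0.46953127 -0.1917872   0.04809655] [0.75970996 0.18428305 0.06185775]
```

View pics/top_crop.png

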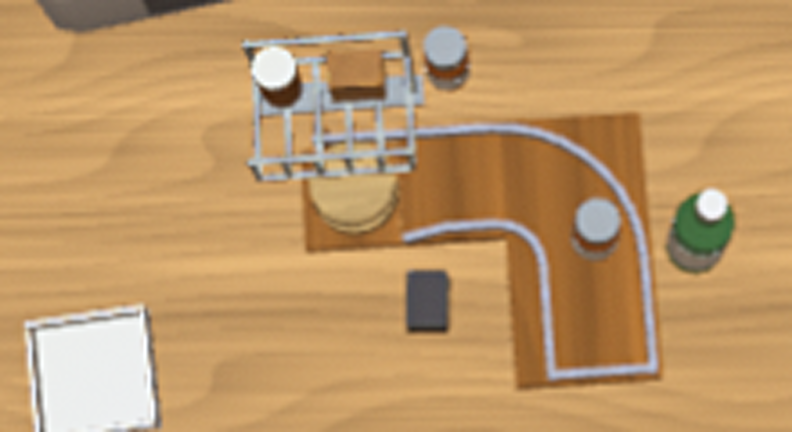

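The crop shows the rails clearly. The end stop runs from (550,376) to (655,372), the outer rail passes (643,250), and the first rail runs (420,134) to (500,128), so the yaw is about +5°. The top plate is partly visible at (352,195). Next I fit rail lines in top-view rays at z=54.

```bash
cat > stand.py <<'E'
from h import *
from scipy.optimize import least_squares
def rot(a): return np.array([[np.cos(a),-np.sin(a)],[np.sin(a),np.cos(a)]])
def res(q,w,pts):   # signed/unsigned distance of rail-top points to rail centre lines (mm)
    s=(pts-q[:2])@rot(q[2]); x,y=s.T
    r=np.hypot(x+90,y+130); arc=(x>-90)&(y<-130)
    out=np.where(arc,np.minimum(abs(r-43),abs(r-137)) ,np.where(y>=-130,np.minimum(abs(x-47),abs(x+47)),
        np.minimum(np.minimum(abs(y+267),abs(y+173)),abs(x+193))))
    return out
def fit(pts,q0):
    q=np.array(q0,float)
    for t in(15,9,6,6):
        k=res(q,0,pts)<t
        q=least_squares(lambda v:res(v,0,pts[k]),q,loss='soft_l1',x_scale=[1,1,.01]).x
    return q,k.sum(),np.sqrt((res(q,0,pts[k])**2).mean())
E
python3 - <<'E'
from stand import *
for n in('top','scene'):
    p,d,c=load(n); X=cloud(c,d); hsv=cv2.cvtColor(p,cv2.COLOR_RGB2HSV)
    q0=[647,170,np.radians(5)]
    v,u=np.where((abs(X[...,2]-.054)<.006)&(hsv[...,1]<75))
    P=plane(c,np.c_[u,v],.054)[:,:2]*1e3
    s=(P-q0[:2])@rot(q0[2]); k=(s[:,1]<-60)&(s[:,1]>-280)&(s[:,0]>-205)&(s[:,0]<60)
    print(n,k.sum(),fit(P[k],q0))
    # objects: caps etc
    for nm,lo,hi,cx in[('jar',.108,.12,(601,-79)),('jarB',.068,.082,(750,30)),('oil',.15,.165,(601,-168)),('tin',.036,.046,(549,76)),('traywall',.022,.032,(485,400))]:
        m=(X[...,2]>lo)&(X[...,2]<hi)&(np.hypot(X[...,0]*1e3-cx[0],X[...,1]*1e3-cx[1])<(95 if nm=='traywall' else 35))
        Q=X[m][:,:2]*1e3
        if len(Q): print(nm,len(Q),Q.mean(0).round(1),((Q.min(0)+Q.max(0))/2).round(1),np.ptp(Q,0).round(1), cv2.minAreaRect(Q.astype(np.float32)) if nm=='traywall' else '')
    # plate top
    m=(abs(X[...,2]-.058)<.004)&(hsv[...,1]>60)&(np.hypot(X[...,0]*1e3-640,X[...,1]*1e3-165)<60); Q=X[m][:,:2]*1e3
    if len(Q): print('plate',len(Q),Q.min(0).round(1),Q.max(0).round(1)); np.save('plate_%s.npy'%n,Q)
E
```

```text
top 320 (array([6.52456045e+02, 1.47973418e+02, 6.06669945e-02]), np.int64(311), np.float64(2.1678820379754487))
jar 101 [600.6 -79.3] [601.  -79.2] [41.3 39. ] 
jarB 25 [771.5  48.9] [772.   50.1] [22.5 20.4] 
oil 56 [ 601.8 -174. ] [ 601.8 -174.3] [25.7 25.3] 
tin 151 [546.9  77.4] [546.5  78. ] [55.5 37.3] 
traywall 192 [483.9 395.3] [483.3 395.5] [125.  125.8] ((482.9550476074219, 395.7487487792969), (113.99427795410156, 115.36424255371094), 7.77784538269043)
plate 227 [615.7 108.5] [692.  186.3]
scene 487 (array([6.54204633e+02, 1.52956233e+02, 6.82250628e-02]), np.int64(456), np.float64(2.4511791284551965))
jar 141 [603.3 -75. ] [602.4 -77.3] [39. 40.] 
jarB 23 [772.6  50.3] [772.9  50.2] [16.8 17.2] 
oil 65 [ 604.8 -171.9] [ 604.2 -174.8] [25.  29.3] 
tin 212 [550.   81.5] [549.5  80.8] [53.7 40.2] 
traywall 424 [485.1 397.5] [485.5 395.9] [126.5 128. ] ((485.5416259765625, 395.68865966796875), (117.19453430175781, 116.29065704345703), 7.529178142547607)
plate 341 [618.5 110.8] [695.9 189.3]
```

```bash
python3 -m pendant '{"jaw":[1,1,1,1,1],"linear":[[36,-50,5],[72,-100,10],[109,-150,15],[146,-200,20],[182,-250,25]],"turn":[[0,0,-0.17],[0,0,-0.34],[0,0,-0.51],[0,0,-0.68],[0,0,-0.85]]}'
python3 -m pendant '{"jaw":[1,1,1,1,1],"linear":[[36,-50,0],[72,-100,0],[109,-150,0],[146,-200,0],[182,-250,0]],"turn":[[0,0,-0.17],[0,0,-0.36],[0,0,-0.36],[0,0,-0.36],[0,0,-0.36]]}'
python3 -m pendant '{"jaw":[1,1,1,1],"linear":[[36,-50,0],[77,-104,0],[77,-104,0],[77,-104,0]],"turn":[[0,0,0],[0,0,0],[0,0,0],[0,0,0]]}'
python3 - <<'E'
from stand import *
p,d,c=grab('wrist','w1'); X=cloud(c,d); hsv=cv2.cvtColor(p,cv2.COLOR_RGB2HSV)
print(c['T'].round(3).tolist(),c['K'][0,0])
q0=[653.3,150.5,.064]
v,u=np.where((abs(X[...,2]-.054)<.005)&(hsv[...,1]<75))
P=plane(c,np.c_[u,v],.054)[:,:2]*1e3
s=(P-q0[:2])@rot(q0[2]); k=(s[:,1]<-60)&(s[:,1]>-280)&(s[:,0]>-205)&(s[:,0]<60)
print(k.sum(),fit(P[k],q0))
m=(abs(X[...,2]-.115)<.006)&(np.hypot(X[...,0]-.6015,X[...,1]+.0785)<.04); Q=X[m]*1e3
print('jar',m.sum(),np.median(Q,0),((Q.min(0)+Q.max(0))/2),np.ptp(Q,0))
E
```

```text
time_s: 0.72
tool_pos: [0.3429, 0.2743, 0.2473]
tool_rot: [0.544, 0.839, -0.0, 0.0]
ft_force: [0.5, 1.2, 0.2]
width: 1.001
grasp_force: 0.0
time_s: 1.35
tool_pos: [0.5251, 0.0243, 0.247]
tool_rot: [0.684, 0.73, -0.0, -0.0]
ft_force: [0.0, -0.2, 0.3]
width: 1.0
grasp_force: 0.0
time_s: 1.85
tool_pos: [0.601, -0.0777, 0.2466]
tool_rot: [0.684, 0.73, -0.0, -0.001]
ft_force: [-0.2, 0.9, -0.6]
width: 0.999
grasp_force: 0.0
[[0.998, 0.062, 0.014, 0.597], [0.064, -0.969, -0.239, -0.009], [-0.002, 0.239, -0.971, 0.409], [0.0, 0.0, 0.0, 1.0]] 265.2897082652304
2873 (array([6.52623540e+02, 1.49678774e+02, 6.96569217e-02]), np.int64(2865), np.float64(2.1614777369851415))
jar 932 [601.30634065 -77.45963702 115.15283562] [601.36870366 -78.17655621 113.2433091 ] [38.14188546 39.15589306  8.24579225]
```

View pics/w1.png

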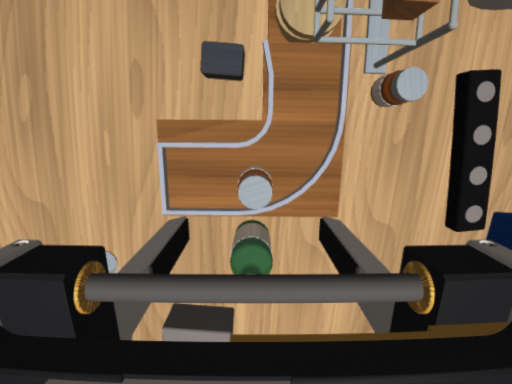

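The wrist view has the jar cap at (255,190) between the fingers, with the track and its end stop clear. The TCP is already over the jar, to within about 1 mm. Descend, grip and lift.

```bash
python3 -m pendant '{"jaw":[1,1,1,1,1],"linear":[[0,0,-50],[0,0,-100],[0,0,-140],[0,0,-162],[0,0,-162]],"turn":[[0,0,0],[0,0,0],[0,0,0],[0,0,0],[0,0,0]]}'
python3 -m pendant '{"jaw":[-0.2,-0.4,-0.6,-0.6,-0.6],"linear":[[0,0,0],[0,0,0],[0,0,0],[0,0,0],[0,0,0]],"turn":[[0,0,0],[0,0,0],[0,0,0],[0,0,0],[0,0,0]]}'
python3 -m pendant '{"jaw":[-1,-1,-1],"linear":[[0,0,0],[0,0,0],[0,0,0]],"turn":[[0,0,0],[0,0,0],[0,0,0]]}'
```

```text
time_s: 2.52
tool_pos: [0.5992, -0.0757, 0.084]
tool_rot: [0.683, 0.73, -0.001, -0.002]
ft_force: [-1.1, -0.1, -0.2]
width: 0.998
grasp_force: 0.0
time_s: 3.15
tool_pos: [0.6014, -0.078, 0.0856]
tool_rot: [0.684, 0.73, 0.0, 0.0]
ft_force: [0.3, -0.2, -0.2]
width: 0.504
grasp_force: 0.0
time_s: 3.52
tool_pos: [0.6016, -0.0779, 0.0856]
tool_rot: [0.684, 0.73, 0.0, 0.0]
ft_force: [0.0, -0.1, -0.6]
width: 0.462
grasp_force: 30.0
```

```bash
python3 -m pendant '{"jaw":[-1,-1,-1,-1,-1],"linear":[[0,0,25],[0,0,65],[0,0,105],[-15,15,140],[-30,45,155]],"turn":[[0,0,0],[0,0,0],[0,0,0],[0,0,0],[0,0,0]]}'
python3 -m pendant '{"jaw":[-1,-1,-1,-1,-1],"linear":[[-13,45,0],[-26,90,0],[-39,135,0],[-52,180,0],[-62,225,0]],"turn":[[0,0,0],[0,0,0],[0,0,0],[0,0,0],[0,0,0]]}'
python3 -m pendant '{"jaw":[-1,-1,-1,-1,-1],"linear":[[-9,45,0],[-17,95,0],[-22,140,0],[-25,180,0],[-25,203,0]],"turn":[[0,0,0],[0,0,0],[0,0,0],[0,0,0],[0,0,0]]}'
python3 -m pendant '{"jaw":[-1,-1,-1,-1,-1],"linear":[[0,0,-40],[0,0,-90],[0,0,-130],[0,0,-155],[0,0,-165]],"turn":[[0,0,0],[0,0,0],[0,0,0],[0,0,0],[0,0,0]]}'
python3 - <<'E'
from h import *
print(telemetry.observe()['tool_pos'])
for n in('scene','top'):
    p,d,c=grab(n,n+'1'); X=cloud(c,d)
    m=(abs(X[...,2]-.03)<.005)&(np.hypot(X[...,0]-.4845,X[...,1]-.3957)<.1); print(n,m.sum())
E
```

```text
time_s: 4.15
tool_pos: [0.5715, -0.0334, 0.2426]
tool_rot: [0.685, 0.729, 0.001, 0.001]
ft_force: [0.4, 1.1, -1.9]
width: 0.46
grasp_force: 30.0
time_s: 4.78
tool_pos: [0.5082, 0.1933, 0.2398]
tool_rot: [0.684, 0.73, -0.001, -0.0]
ft_force: [-0.2, 0.1, -1.0]
width: 0.456
grasp_force: 30.0
time_s: 5.4
tool_pos: [0.4831, 0.3969, 0.2392]
tool_rot: [0.683, 0.73, -0.001, -0.0]
ft_force: [-0.4, 0.2, -1.3]
width: 0.459
grasp_force: 30.0
time_s: 6.02
tool_pos: [0.4827, 0.394, 0.0723]
tool_rot: [0.684, 0.73, -0.003, -0.001]
ft_force: [0.7, -0.9, -2.5]
width: 0.459
grasp_force: 30.0
[0.4827099  0.39400707 0.07234705]
scene 222
top 57
```

```bash
python3 -m pendant '{"jaw":[-1,-1,-1,-1,-1],"linear":[[0,0,-8],[0,0,-15],[0,0,-19],[0,0,-22],[0,0,-22]],"turn":[[0,0,0],[0,0,0],[0,0,0],[0,0,0],[0,0,0]]}'
python3 -m pendant '{"jaw":[-1,-1,-1,-1],"linear":[[0,0,-1],[0,0,-2],[0,0,-3],[0,0,-3]],"turn":[[0,0,0],[0,0,0],[0,0,0],[0,0,0]]}'
```

```text
time_s: 6.75
tool_pos: [0.4842, 0.395, 0.0533]
tool_rot: [0.684, 0.73, -0.0, 0.0]
ft_force: [-1.0, -0.8, -1.1]
width: 0.462
grasp_force: 30.0
time_s: 7.25
tool_pos: [0.4844, 0.3952, 0.0506]
tool_rot: [0.684, 0.73, 0.0, 0.0]
ft_force: [-0.5, -0.8, -1.1]
width: 0.462
grasp_force: 30.0
```

```bash
python3 -m pendant '{"jaw":[-1,-1,-1],"linear":[[0,0,-0.6],[0,0,-1.2],[0,0,-1.2]],"turn":[[0,0,0],[0,0,0],[0,0,0]]}'
python3 - <<'E'
from h import *
p,d,c=grab('scene'); cv2.imwrite('pics/tray.png',cv2.resize(cv2.cvtColor(p,cv2.COLOR_RGB2BGR)[230:384,260:420],None,fx=3,fy=3))
E
```

```text
time_s: 7.62
tool_pos: [0.4844, 0.3953, 0.0506]
tool_rot: [0.684, 0.73, 0.0, 0.0]
ft_force: [-2.1, -1.4, 4.8]
width: 0.46
grasp_force: 30.0
```

View pics/tray.png

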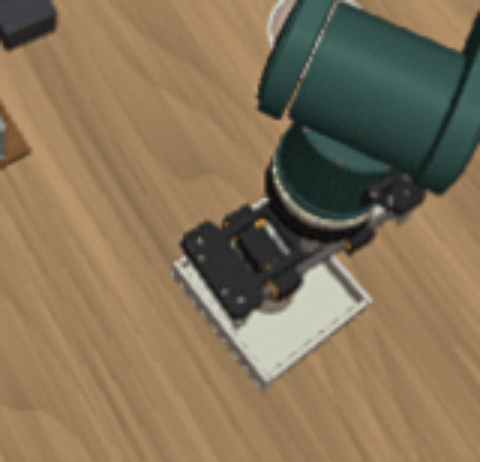

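The jar is standing in the tray (about 5 N contact) with clearance to all walls. Release and rise.

```bash
python3 -m pendant '{"jaw":[-0.4,0.1,0.5,0.5,0.5],"linear":[[0,0,0.5],[0,0,0.5],[0,0,0.5],[0,0,5],[0,0,20]],"turn":[[0,0,0],[0,0,0],[0,0,0],[0,0,0],[0,0,0]]}'
python3 -m pendant '{"jaw":[0.5,0.5,0.5,0.5,0.5],"linear":[[0,0,30],[0,0,80],[0,0,130],[0,0,160],[0,0,160]],"turn":[[0,0,0],[0,0,0],[0,0,0],[0,0,0],[0,0,0]]}'
cat >> stand.py <<'E'
from scipy.spatial.transform import Rotation as Ro
Q=np.array([652.9,150.0,.067])
def goal(tip,lean=0.,clo=np.pi/2,q=Q):
    """tip: stand mm; lean toward stand -x, clo: closing-axis angle in stand frame -> world TCP mm, Rotation"""
    R=Ro.from_euler('z',q[2])*Ro.from_rotvec([0,-lean,0])*Ro.from_matrix(np.array([[np.cos(clo+np.pi/2),np.cos(clo),0],[np.sin(clo+np.pi/2),np.sin(clo),0],[0,0,-1.]]) * [[-1,1,1],[-1,1,1],[1,1,1]])
    t=np.r_[rot(q[2])@np.array(tip[:2])+q[:2],tip[2]]
    assert R.as_matrix().shape==(3,3)
    return t-17*R.as_matrix()[:,2],R
def now():
    s=telemetry.observe(); return s['tool_pos']*1e3,Ro.from_quat(s['tool_rot']),s
def delta(tip,**k):
    t,R=goal(tip,**k); p,R0,s=now(); best=min(((R*Ro.from_euler('z',a)*R0.inv()).as_rotvec() for a in(0,np.pi)),key=np.linalg.norm)
    return (t-p).round(1),best.round(3),t.round(1)
E
python3 - <<'E'
from stand import *
R=goal((0,0,0))[1].as_matrix(); print(R.round(2),np.linalg.det(R)); print(now()[1].as_matrix().round(2))
L=np.radians(35)
print('yaw only',delta((-90,72,170),lean=0))
for t in[(-90,72,170),(-90,72,50),(3,72,50),(3,54,50)]: print(t,delta(t,lean=L))
a=goal((0,0,0))[1]; b=goal((0,0,0),lean=L)[1]; print('lean vec',(b*a.inv()).as_rotvec().round(3))
p,d,c=grab('wrist'); X=cloud(c,d); 
m=(abs(X[...,2]-.08)<.007)&(np.hypot(X[...,0]-.4845,X[...,1]-.3957)<.045); Z=X[m]*1e3; print('jar',len(Z),np.median(Z,0).round(),np.ptp(Z,0).round(), now()[2]['joints'].round(2))
E
```

```text
time_s: 8.3
tool_pos: [0.4837, 0.3947, 0.0686]
tool_rot: [0.684, 0.73, -0.001, -0.0]
ft_force: [-0.2, 0.2, 0.8]
width: 0.745
grasp_force: 0.0
time_s: 8.93
tool_pos: [0.4857, 0.3961, 0.2343]
tool_rot: [0.684, 0.73, 0.004, 0.001]
ft_force: [-0.6, -0.7, -0.4]
width: 0.748
grasp_force: 0.0Traceback (most recent call last):
  File "<stdin>", line 2, in <module>
  File "stand.py", line 20, in goal
    R=Ro.from_euler('z',q[2])*Ro.from_rotvec([0,-lean,0])*Ro.from_matrix(np.array([[np.cos(clo+np.pi/2),np.cos(clo),0],[np.sin(clo+np.pi/2),np.sin(clo),0],[0,0,-1.]]) * [[-1,1,1],[-1,1,1],[1,1,1]])
                                                          ~~~~~~~~~~~~~~^^^^^^^^^^^^^^^^^^^^^^^^^^^^^^^^^^^^^^^^^^^^^^^^^^^^^^^^^^^^^^^^^^^^^^^^^^^^^^^^^^^^^^^^^^^^^^^^^^^^^^^^^^^^^^^^^^^^^^^^^^^^^
  File "scipy/spatial/transform/_rotation.pyx", line 1143, in scipy.spatial.transform._rotation.Rotation.from_matrix
ValueError: Non-positive determinant (left-handed or null coordinate frame) in rotation matrix 0: [[ 1.0000000e+00  6.1232340e-17  0.0000000e+00]
 [-1.2246468e-16  1.0000000e+00  0.0000000e+00]
 [ 0.0000000e+00  0.0000000e+00 -1.0000000e+00]].
```

```bash
sed -i 's/ \* \[\[-1,1,1\],\[-1,1,1\],\[1,1,1\]\]//; /assert/d; s/for a in(0,np.pi)/for a in(0,)/' stand.py
python3 - <<'E'
from stand import *
R=goal((0,0,0))[1].as_matrix(); print(R.round(2)); print(now()[1].as_matrix().round(2))
L=np.radians(35)
print('yaw only',delta((-90,72,170),lean=0))
for t in[(-90,72,170),(-90,72,50),(3,72,50),(3,54,50)]: print(t,delta(t,lean=L))
a=goal((0,0,0))[1]; b=goal((0,0,0),lean=L)[1]; print('lean vec',(b*a.inv()).as_rotvec().round(3))
p,d,c=grab('wrist'); X=cloud(c,d); 
m=(abs(X[...,2]-.08)<.007)&(np.hypot(X[...,0]-.4845,X[...,1]-.3957)<.045); Z=X[m]*1e3; print('jar',len(Z),np.median(Z,0).round(),np.ptp(Z,0).round(), now()[2]['joints'].round(2))
E
```

```text
[[-1.   -0.07  0.  ]
 [-0.07  1.    0.  ]
 [-0.    0.   -1.  ]]
[[-0.07  1.    0.01]
 [ 1.    0.07  0.01]
 [ 0.    0.01 -1.  ]]
yaw only (array([  72.6, -180.3,  -47.3]), array([-0.01 ,  0.002,  1.573]), array([558.3, 215.8, 187. ]))
(-90, 72, 170) (array([  62.8, -181. ,  -50.4]), array([-0.455, -0.507,  1.516]), array([548.6, 215.2, 183.9]))
(-90, 72, 50) (array([  62.8, -181. , -170.4]), array([-0.455, -0.507,  1.516]), array([548.6, 215.2,  63.9]))
(3, 72, 50) (array([ 155.6, -174.7, -170.4]), array([-0.455, -0.507,  1.516]), array([641.3, 221.4,  63.9]))
(3, 54, 50) (array([ 156.8, -192.7, -170.4]), array([-0.455, -0.507,  1.516]), array([642.5, 203.4,  63.9]))
lean vec [ 0.041 -0.609  0.   ]
jar 817 [484. 395.  80.] [39. 40.  9.] [ 0.59  0.25  1.16 -0.    1.72  0.53]
```

```bash
python3 -m pendant '{"jaw":[0,-0.5,-1,-1,-1],"linear":[[10,-20,5],[20,-50,5],[30,-80,5],[40,-110,5],[50,-140,5]],"turn":[[0,0,0.17],[0,0,0.34],[0,0,0.51],[0,0,0.68],[0,0,0.85]]}'
python3 -m pendant '{"jaw":[-1,-1,-1,-1,-1],"linear":[[5,-20,0],[10,-41,0],[12,-41,0],[12,-41,0],[12,-41,0]],"turn":[[0,0,0.17],[0,0,0.34],[0,0,0.51],[0,0,0.68],[0,0,0.72]]}'
python3 -m pendant '{"jaw":[-1,-1,-1,-1,-1],"linear":[[0,0,-10],[0,0,-20],[0,0,-40],[0,0,-50],[0,0,-55]],"turn":[[0.011,-0.16,0],[0.022,-0.32,0],[0.033,-0.48,0],[0.041,-0.609,0],[0.041,-0.609,0]]}'
python3 - <<'E'
from stand import *
L=np.radians(35)
p,d,c=grab('wrist','w3'); X=cloud(c,d); hsv=cv2.cvtColor(p,cv2.COLOR_RGB2HSV)
for t in[(-90,72,50),(3,72,50)]: print(t,delta(t,lean=L))
print(now()[2]['joints'].round(2))
# plate edge top face visible
m=(abs(X[...,2]-.058)<.003)&(np.hypot(X[...,0]*1e3-653,X[...,1]*1e3-150)<50)
P=X[m]*1e3; print('plate pts',m.sum()); 
if m.sum():
  print(P.min(0),P.max(0))
  cs=max(cv2.findContours(m.astype(np.uint8),0,1)[0],key=len)[:,0]; W=plane(c,cs,.058)[:,:2]*1e3
  np.save('pe.npy',W)
E
```

```text
time_s: 9.6
tool_pos: [0.5336, 0.2538, 0.2313]
tool_rot: [0.319, 0.948, -0.001, -0.002]
ft_force: [-0.3, -0.3, -0.6]
width: 0.253
grasp_force: 0.0
time_s: 10.22
tool_pos: [0.5454, 0.2137, 0.2312]
tool_rot: [-0.033, 0.999, -0.001, -0.002]
ft_force: [-0.0, 0.3, -0.3]
width: 0.009
grasp_force: 0.0
time_s: 10.85
tool_pos: [0.5414, 0.213, 0.172]
tool_rot: [-0.032, 0.955, 0.009, 0.295]
ft_force: [-0.4, -0.8, 0.4]
width: 0.008
grasp_force: 0.0
(-90, 72, 50) (array([   4.7,    1.6, -110.8]), array([ 0.001, -0.008,  0.002]), array([548.6, 215.2,  63.9]))
(3, 72, 50) (array([  97.5,    7.9, -110.8]), array([ 0.001, -0.008,  0.002]), array([641.3, 221.4,  63.9]))
[ 0.38 -0.19  1.85 -0.22  0.92 -1.18]
plate pts 2048
[615.250454   108.61901552  55.00210996] [698.41015193 186.96758711  59.45221075]
```

View pics/w3.png

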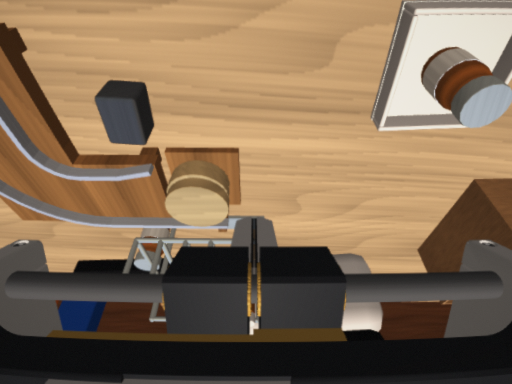

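The view shows the closed fingers at (255,240), beside and behind the plate stack at (197,195). The jar is upright in the tray at (470,90), and the shelf is at the bottom left.

```bash
python3 - <<'E'
from stand import *
p,d,c=load('wrist'); X=cloud(c,d); hsv=cv2.cvtColor(p,cv2.COLOR_RGB2HSV)
W=np.load('pe.npy')
k=W[:,0]<655
f=lambda o,w:np.hypot(w[:,0]-o[0],w[:,1]-o[1])-40
o=least_squares(f,[653,150],args=(W[k],),loss='soft_l1').x; print('plate',o.round(1),k.sum(),np.abs(f(o,W[k])).mean(), 'stand',((o-Q[:2])@rot(Q[2])).round(1))
v,u=np.where((abs(X[...,2]-.054)<.004)&(hsv[...,1]<75))
P=plane(c,np.c_[u,v],.054)[:,:2]*1e3
s=(P-Q[:2])@rot(Q[2]); k=(s[:,1]<-60)&(s[:,1]>-280)&(s[:,0]>-205)&(s[:,0]<60)
print(k.sum(),fit(P[k],Q))
k2=(s[:,1]>-130)&(s[:,1]<-70)&(abs(s[:,0]-47)<12); print('outer rail x',s[k2].mean(0),np.percentile(s[k2][:,0],[5,95])); k2=(s[:,1]>-130)&(s[:,1]<-70)&(abs(s[:,0]+47)<12); print('inner rail x',s[k2].mean(0),np.percentile(s[k2][:,0],[5,95]))
E
```

```text
plate [654.4 148.2] 81 0.6628668077610484 stand [ 1.4 -1.9]
2071 (array([6.50268639e+02, 1.52215118e+02, 7.97268440e-02]), np.int64(1904), np.float64(3.3225963072805778))
outer rail x [  45.54146266 -100.72345407] [39.1346859 50.9711516]
inner rail x [ -47.98560246 -100.22276728] [-52.65908033 -43.05254207]
```

```bash
python3 -m pendant '{"jaw":[-1,-1,-1,-1,-1],"linear":[[5,2,-40],[5,2,-80],[5,2,-105],[5,2,-111],[5,2,-111]],"turn":[[0,0,0],[0,0,0],[0,0,0],[0,0,0],[0,0,0]]}'
python3 - <<'E'
from stand import *
print(delta((3,72,50),lean=np.radians(35)))
E
python3 -m pendant '{"jaw":[-1,-1,-1,-1,-1],"linear":[[25,2,0],[50,3,0],[75,5,0],[92,6,0],[92,6,0]],"turn":[[0,0,0],[0,0,0],[0,0,0],[0,0,0],[0,0,0]]}'
python3 - <<'E'
from stand import *
print(delta((3,54,50),lean=np.radians(35)))
E
```

```text
time_s: 11.52
tool_pos: [0.553, 0.2164, 0.0696]
tool_rot: [-0.03, 0.953, 0.011, 0.301]
ft_force: [0.8, -0.1, 1.1]
width: 0.003
grasp_force: 0.0
(array([88.3,  5. , -5.7]), array([-0.002,  0.001,  0.003]), array([641.3, 221.4,  63.9]))
time_s: 12.15
tool_pos: [0.645, 0.2222, 0.0699]
tool_rot: [-0.03, 0.953, 0.011, 0.301]
ft_force: [-0.1, -0.3, -0.0]
width: 0.004
grasp_force: 0.0
(array([ -2.5, -18.8,  -6. ]), array([-0.003,  0.002,  0.003]), array([642.5, 203.4,  63.9]))
```

```bash
python3 -m pendant '{"jaw":[-1,-1,-1,-1,-1],"linear":[[-3,-4,-3],[-3,-10,-6],[-2.5,-18,-6],[-2,-26,-6],[-1.5,-34,-6]],"turn":[[0,0,0],[0,0,0],[0,0,0],[0,0,0],[0,0,0]]}'
python3 - <<'E'
from stand import *
print(delta((3,38,50),lean=np.radians(35)))
p,d,c=grab('wrist','w4'); X=cloud(c,d)
for z in(.058,.042):
    m=(abs(X[...,2]-z)<.003)&(np.hypot(X[...,0]*1e3-653,X[...,1]*1e3-150)<70)&(X[...,0]<.645); P=X[m]*1e3; print(z,m.sum(),P.min(0).round(1),P.max(0).round(1))
E
```

```text
time_s: 12.78
tool_pos: [0.6418, 0.1875, 0.0625]
tool_rot: [-0.031, 0.953, 0.011, 0.3]
ft_force: [-0.8, 0.2, 0.6]
width: 0.003
grasp_force: 0.2
(array([ 1.8, -0. ,  1.5]), array([-0.002, -0.   ,  0.002]), array([643.6, 187.5,  63.9]))
0.058 2622 [617.5 100.2  55. ] [645.  198.5  61. ]
0.042 2457 [602.7  80.8  39. ] [645.  190.7  45. ]
```

View pics/w4.png

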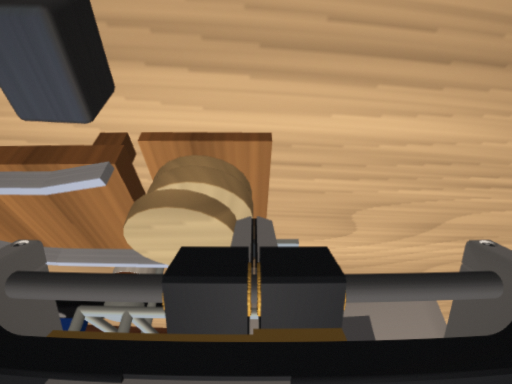

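The top plate has begun sliding left at (185,220), with the middle plate's edge exposed and still in place at (245,195). Continue the push along stand −y.

```bash
python3 -m pendant '{"jaw":[-1,-1,-1,-1,-1],"linear":[[1.5,-8,1],[2.5,-16,1],[3,-24,1],[3.5,-32,1],[4,-40,1]],"turn":[[0,0,0],[0,0,0],[0,0,0],[0,0,0],[0,0,0]]}'
python3 -m pendant '{"jaw":[-1,-1,-1,-1,-1],"linear":[[0.5,-8,0],[1,-16,0],[1.5,-24,0],[2,-32,0],[2.5,-40,0]],"turn":[[0,0,0],[0,0,0],[0,0,0],[0,0,0],[0,0,0]]}'
python3 - <<'E'
from stand import *
print(delta((0,-42,49),lean=np.radians(35)))
p,d,c=grab('wrist','w5'); X=cloud(c,d)
E
```

```text
time_s: 13.45
tool_pos: [0.646, 0.1477, 0.0636]
tool_rot: [-0.031, 0.953, 0.011, 0.301]
ft_force: [-0.1, 0.3, 1.0]
width: 0.003
grasp_force: 0.5
time_s: 14.08
tool_pos: [0.6483, 0.1076, 0.0632]
tool_rot: [-0.031, 0.953, 0.011, 0.3]
ft_force: [-0.6, 0.7, -0.1]
width: 0.007
grasp_force: 0.2
(array([-2.3, -0.1, -0.3]), array([-0.002, -0.001,  0.002]), array([646. , 107.4,  62.9]))
```

View pics/w5.png

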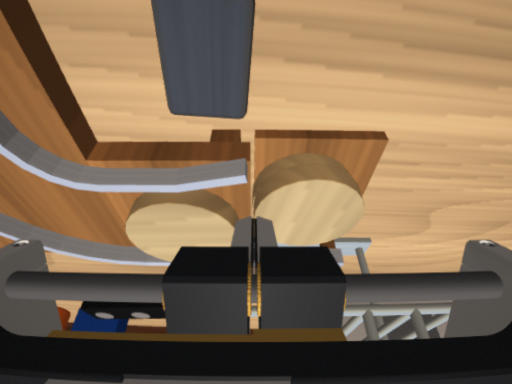

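The plate is flat on the track at (182,225), and the middle plate is undisturbed at (307,200). I push to the middle of the bend with the same lean, then re-grip the push from another direction.

```bash
python3 -m pendant '{"jaw":[-1,-1,-1,-1,-1],"linear":[[-1,-8,0],[-0.8,-16,0],[-0.3,-24,0],[0,-32,0],[0.5,-40,0]],"turn":[[0,0,0],[0,0,0],[0,0,0],[0,0,0],[0,0,0]]}'
python3 -m pendant '{"jaw":[-1,-1,-1,-1,-1],"linear":[[-0.5,-8,0],[-1,-16,0],[-3,-25,0],[-6,-33,0],[-9,-41,0]],"turn":[[0,0,0],[0,0,0],[0,0,0],[0,0,0],[0,0,0]]}'
python3 -m pendant '{"jaw":[-1,-1,-1,-1],"linear":[[-4,-7,0],[-9,-14,0],[-13,-20,0],[-13,-20,0]],"turn":[[0,0,0],[0,0,0],[0,0,0],[0,0,0]]}'
python3 - <<'E'
from stand import *
print(delta((-26.4,-141,49),lean=np.radians(35)))
E
```

```text
time_s: 14.75
tool_pos: [0.6488, 0.0676, 0.0633]
tool_rot: [-0.031, 0.953, 0.011, 0.3]
ft_force: [-0.9, 1.2, 1.1]
width: 0.004
grasp_force: 0.8
time_s: 15.38
tool_pos: [0.6382, 0.0289, 0.0626]
tool_rot: [-0.03, 0.954, 0.013, 0.299]
ft_force: [-9.6, 15.0, 6.4]
width: 0.008
grasp_force: 9.1
time_s: 15.88
tool_pos: [0.6249, 0.0113, 0.0637]
tool_rot: [-0.031, 0.954, 0.015, 0.299]
ft_force: [-13.2, 15.5, 12.0]
width: 0.006
grasp_force: 11.8
(array([ 1.4, -4.4, -0.8]), array([-0.009, -0.004, -0.001]), array([626.3,   6.9,  62.9]))
```

```bash
python3 - <<'E'
from stand import *
p,d,c=grab('wrist'); p2,d2,c2=grab('top')
a=cv2.cvtColor(p,cv2.COLOR_RGB2BGR)[60:260,0:400]; b=cv2.resize(cv2.cvtColor(p2,cv2.COLOR_RGB2BGR)[125:225,190:310],None,fx=2.5,fy=2.5)
o=np.zeros((460,800,3),np.uint8); o[:200*1,:400]=a; o[205:455,:300]=b
s=grab('scene')[0]; e=cv2.resize(cv2.cvtColor(s,cv2.COLOR_RGB2BGR)[160:320,170:300],None,fx=2.8,fy=2.8); o[:448,410:410+364]=e
cv2.imwrite('pics/c6.png',o)
X=cloud(c,d); m=(abs(X[...,2]-.056)<.0025); P=X[m]*1e3; s=(P[:,:2]-Q[:2])@rot(Q[2]); hsv=cv2.cvtColor(p,cv2.COLOR_RGB2HSV)[m]
k=(hsv[:,1]>50)&(s[:,1]<-100); print(k.sum(),np.percentile(s[k],[1,50,99],axis=0).round(1))
E
```

```text
2625 [[ -48.3 -217.1]
 [ -29.5 -184.8]
 [   8.5 -151.9]]
```

View pics/c6.png

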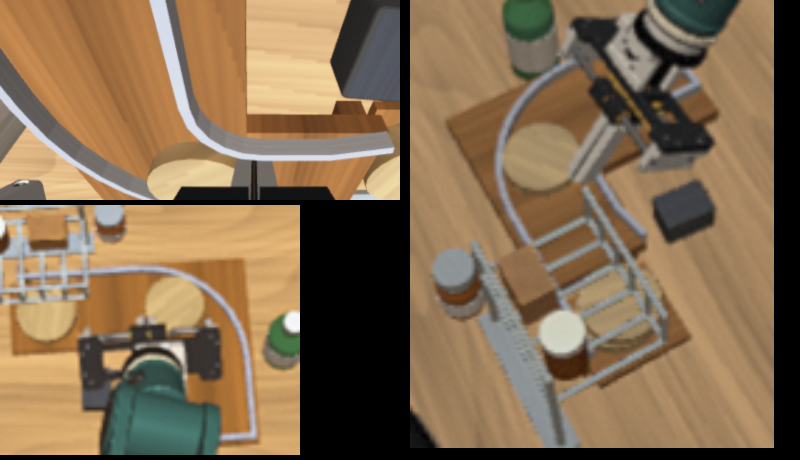

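The plate is in the bend at about stand (−8,−177), against the outer rail, and the finger has slipped to its inner side. Nothing else has moved. I back off, lift, go vertical with the closing axis along stand x, and re-approach behind the plate.

```bash
python3 -m pendant '{"jaw":[-1,-1,-1,-1,-1],"linear":[[0,5,0],[0,9,0],[0,9,30],[0,9,80],[0,9,130]],"turn":[[0,0,0],[0,0,0],[0,0,0],[0,0,0],[0,0,0]]}'
python3 - <<'E'
from stand import *
print(delta((0,-145,170),lean=0,clo=np.pi/2)); a=goal((0,0,0),clo=np.pi/2)[1]; b=goal((0,0,0),clo=0)[1]; print((b*a.inv()).as_rotvec())
E
```

```text
time_s: 16.65
tool_pos: [0.6268, 0.0151, 0.1942]
tool_rot: [-0.03, 0.953, 0.01, 0.3]
ft_force: [0.7, -0.7, -0.0]
width: 0.007
grasp_force: 0.0
(array([35.8, -9.8, -7.2]), array([-0.041,  0.609,  0.003]), array([662.6,   5.3, 187. ]))
[ 0.          0.         -1.57079633]
```

```bash
python3 -m pendant '{"jaw":[-1,-1,-1,-1,-1],"linear":[[9,-3,15],[18,-6,15],[27,-10,15],[36,-10,15],[45,-10,15]],"turn":[[-0.011,0.16,0],[-0.022,0.32,0],[-0.033,0.48,0],[-0.041,0.609,0],[-0.041,0.609,0]]}'
python3 -m pendant '{"jaw":[-1,-1,-1,-1,-1],"linear":[[0,0,0],[0,0,0],[0,0,0],[0,0,0],[0,0,0]],"turn":[[0,0,-0.17],[0,0,-0.34],[0,0,-0.51],[0,0,-0.68],[0,0,-0.85]]}'
python3 -m pendant '{"jaw":[-1,-1,-1,-1,-1],"linear":[[10,10,0],[15,10,0],[15,10,0],[15,10,0],[15,10,0]],"turn":[[0,0,-0.17],[0,0,-0.34],[0,0,-0.51],[0,0,-0.68],[0,0,-0.72]]}'
python3 -m pendant '{"jaw":[-1],"linear":[[0,0,0]],"turn":[[0,0,0]]}'
python3 - <<'E'
from stand import *
p,d,c=grab('wrist','w7'); X=cloud(c,d); hsv=cv2.cvtColor(p,cv2.COLOR_RGB2HSV)
print(delta((26,-126,80),clo=0))
s=(X[...,:2]*1e3-Q[:2])@rot(Q[2])
m=(abs(X[...,2]-.0565)<.003)&(hsv[...,1]>45)&(s[...,1]<-120)&(s[...,1]>-230)&(s[...,0]>-80)&(s[...,0]<50)
print(m.sum(),np.percentile(s[m],[1,99],axis=0).round(1))
cs=max(cv2.findContours(m.astype(np.uint8),0,1)[0],key=len)[:,0]; W=plane(c,cs,.056)[:,:2]*1e3
f=lambda o:np.hypot(W[:,0]-o[0],W[:,1]-o[1])-40
o=least_squares(f,[645,-27],loss='soft_l1',f_scale=1.).x; print('plate',o,((o-Q[:2])@rot(Q[2])).round(1),np.abs(f(o)).mean())
v,u=np.where((abs(X[...,2]-.054)<.004)&(hsv[...,1]<60)); P=plane(c,np.c_[u,v],.054)[:,:2]*1e3
s=(P-Q[:2])@rot(Q[2]); k=(s[:,1]<-60)&(s[:,1]>-280)&(s[:,0]>-205)&(s[:,0]<60)
print(k.sum(),fit(P[k],Q))
E
```

```text
time_s: 17.27
tool_pos: [0.6739, 0.0052, 0.2053]
tool_rot: [-0.032, 0.999, -0.0, -0.001]
ft_force: [0.1, -0.1, -0.5]
width: 0.007
grasp_force: 0.0
time_s: 17.9
tool_pos: [0.6714, 0.0056, 0.2088]
tool_rot: [0.386, 0.923, 0.0, 0.001]
ft_force: [0.3, -0.3, -0.2]
width: 0.005
grasp_force: 0.0
time_s: 18.52
tool_pos: [0.6865, 0.0155, 0.2089]
tool_rot: [0.685, 0.729, 0.001, 0.001]
ft_force: [0.0, 0.4, 0.1]
width: 0.007
grasp_force: 0.0
time_s: 18.65
tool_pos: [0.6864, 0.0156, 0.2088]
tool_rot: [0.684, 0.73, 0.001, 0.001]
ft_force: [-0.1, -0.3, -0.6]
width: 0.007
grasp_force: 0.0
(array([   0.8,   10.3, -111.8]), array([0.   , 0.002, 0.002]), array([687.3,  26. ,  97. ]))
2320 [[ -45.9 -210.7]
 [  27.2 -139.5]]
plate [655.50532133 -26.55757412] [  -9.2 -176.3] 5.7706526785046535
1919 (array([6.53021899e+02, 1.49853235e+02, 6.84946927e-02]), np.int64(1915), np.float64(2.213973069482191))
```

The plate is at stand (−9.2,−176.3), which is consistent with the outer rail, and the stand pose is reconfirmed. Descend behind it.

```bash
python3 -m pendant '{"jaw":[-1,-1,-1,-1,-1],"linear":[[-1,10,-40],[-1,10,-90],[-1,10,-125],[-1,10,-140],[-1,10,-143]],"turn":[[0,0,0],[0,0,0],[0,0,0],[0,0,0],[0,0,0]]}'
python3 -m pendant '{"jaw":[-1],"linear":[[0,0,0]],"turn":[[0,0,0]]}'
python3 - <<'E'
from stand import *
for t in[(23,-134),(20,-147),(16.6,-159.5),(10.5,-171.5),(3.6,-182.5),(-5,-193),(-14.8,-202),(-26,-211),(-37.5,-217),(-97.5,-219)]: print(t,delta((*t,49),clo=0)[:2])
E
```

```text
time_s: 19.32
tool_pos: [0.6856, 0.026, 0.0649]
tool_rot: [0.684, 0.73, -0.0, -0.0]
ft_force: [0.4, -0.3, 0.6]
width: 0.004
grasp_force: 0.0
time_s: 19.45
tool_pos: [0.687, 0.026, 0.0673]
tool_rot: [0.684, 0.73, 0.001, 0.001]
ft_force: [0.6, 0.1, -0.5]
width: 0.002
grasp_force: 0.0
(23, -134) (array([-2.1, -8.2, -1.3]), array([0.   , 0.003, 0.002]))
(20, -147) (array([ -4.3, -21.3,  -1.3]), array([0.   , 0.003, 0.002]))
(16.6, -159.5) (array([ -6.8, -34. ,  -1.3]), array([0.   , 0.003, 0.002]))
(10.5, -171.5) (array([-12.1, -46.4,  -1.3]), array([0.   , 0.003, 0.002]))
(3.6, -182.5) (array([-18.3, -57.8,  -1.3]), array([0.   , 0.003, 0.002]))
(-5, -193) (array([-26.1, -68.9,  -1.3]), array([0.   , 0.003, 0.002]))
(-14.8, -202) (array([-35.3, -78.5,  -1.3]), array([0.   , 0.003, 0.002]))
(-26, -211) (array([-45.9, -88.3,  -1.3]), array([0.   , 0.003, 0.002]))
(-37.5, -217) (array([-56.9, -95. ,  -1.3]), array([0.   , 0.003, 0.002]))
(-97.5, -219) (array([-116.7, -101. ,   -1.3]), array([0.   , 0.003, 0.002]))
```

```bash
python3 -m pendant '{"jaw":[-1,-1,-1,-1,-1],"linear":[[-2,-8,-1],[-3,-15,-1],[-4.5,-21,-1],[-5.5,-28,-1],[-7,-34,-1]],"turn":[[0,0,0],[0,0,0],[0,0,0],[0,0,0],[0,0,0]]}'
python3 -m pendant '{"jaw":[-1,-1,-1,-1,-1],"linear":[[-2.5,-6,0],[-5,-12,0],[-8,-18,0],[-11,-24,0],[-15,-29,0]],"turn":[[0,0,0],[0,0,0],[0,0,0],[0,0,0],[0,0,0]]}'
python3 - <<'E'
from stand import *
for t in[(-5,-193),(-14.8,-202),(-26,-211),(-37.5,-217),(-97.5,-219)]: print(t,delta((*t,49),clo=0)[:2])
p,d,c=grab('wrist'); X=cloud(c,d); hsv=cv2.cvtColor(p,cv2.COLOR_RGB2HSV)
s=(X[...,:2]*1e3-Q[:2])@rot(Q[2])
m=(abs(X[...,2]-.0565)<.003)&(hsv[...,1]>45)&(s[...,1]<-120)&(s[...,1]>-262)&(s[...,0]>-130)&(s[...,0]<30)
print(m.sum(),np.percentile(s[m],[1,99],axis=0).round(1))
E
```

```text
time_s: 20.08
tool_pos: [0.6794, -0.0079, 0.0652]
tool_rot: [0.684, 0.73, 0.001, 0.0]
ft_force: [0.7, 2.6, 3.7]
width: 0.005
grasp_force: 2.2
time_s: 20.7
tool_pos: [0.6632, -0.0377, 0.0637]
tool_rot: [0.684, 0.73, -0.001, -0.0]
ft_force: [0.7, 1.9, 1.3]
width: 0.003
grasp_force: 1.0
(-5, -193) (array([-2.3, -5.2,  2.3]), array([ 0.001, -0.001,  0.002]))
(-14.8, -202) (array([-11.5, -14.9,   2.3]), array([ 0.001, -0.001,  0.002]))
(-26, -211) (array([-22.1, -24.6,   2.3]), array([ 0.001, -0.001,  0.002]))
(-37.5, -217) (array([-33.2, -31.4,   2.3]), array([ 0.001, -0.001,  0.002]))
(-97.5, -219) (array([-92.9, -37.4,   2.3]), array([ 0.001, -0.001,  0.002]))
3296 [[ -86.4 -219.3]
 [ -18.5 -176.2]]
```

Moving smoothly at 2 N, with the plate centre at x≈−46. Continue round.

```bash
python3 -m pendant '{"jaw":[-1,-1,-1,-1,-1],"linear":[[-4,-6,1],[-8,-11,1],[-12,-15,1],[-17,-20,1],[-22,-24,1]],"turn":[[0,0,0],[0,0,0],[0,0,0],[0,0,0],[0,0,0]]}'
python3 -m pendant '{"jaw":[-1,-1,-1,-1,-1],"linear":[[-6,-4,0],[-11,-7,0],[-18,-7.5,0],[-26,-8,0],[-34,-9,0]],"turn":[[0,0,0],[0,0,0],[0,0,0],[0,0,0],[0,0,0]]}'
python3 - <<'E'
from stand import *
for t in[(-97.5,-219)]: print(t,delta((*t,49),clo=0)[:2])
p,d,c=grab('wrist'); X=cloud(c,d); hsv=cv2.cvtColor(p,cv2.COLOR_RGB2HSV)
s=(X[...,:2]*1e3-Q[:2])@rot(Q[2])
m=(abs(X[...,2]-.0565)<.003)&(hsv[...,1]>45)&(s[...,1]<-170)&(s[...,1]>-262)&(s[...,0]>-188)&(s[...,0]<30)
print(m.sum(),np.percentile(s[m],[1,99],axis=0).round(1))
E
```

```text
time_s: 21.38
tool_pos: [0.6414, -0.0613, 0.0653]
tool_rot: [0.684, 0.73, -0.0, 0.0]
ft_force: [0.1, 0.3, 0.2]
width: 0.007
grasp_force: 0.3
time_s: 22.0
tool_pos: [0.6073, -0.0698, 0.0654]
tool_rot: [0.684, 0.73, 0.0, 0.0]
ft_force: [0.4, -0.5, -0.3]
width: 0.009
grasp_force: 0.4
(-97.5, -219) (array([-37. ,  -5.2,   0.6]), array([0.   , 0.   , 0.002]))
6250 [[-147.8 -246.7]
 [ -75.6 -186.3]]
```

```bash
python3 -m pendant '{"jaw":[-1,-1,-1,-1,-1],"linear":[[-7,-1,0],[-14,-2,0],[-21,-3,0],[-28,-4,0],[-33,-4.5,0]],"turn":[[0,0,0],[0,0,0],[0,0,0],[0,0,0],[0,0,0]]}'
python3 -m pendant '{"jaw":[-1,-1,-1,-1],"linear":[[-1.5,0,0],[-3,0,0],[-4.5,0,0],[-4.5,0,0]],"turn":[[0,0,0],[0,0,0],[0,0,0],[0,0,0]]}'
python3 - <<'E'
from stand import *
print(delta((-97.5,-219,49),clo=0)[0])
E
```

```text
time_s: 22.68
tool_pos: [0.5744, -0.0745, 0.0654]
tool_rot: [0.684, 0.73, 0.0, 0.0]
ft_force: [1.4, -0.1, 0.3]
width: 0.004
grasp_force: 0.5
time_s: 23.18
tool_pos: [0.5704, -0.0744, 0.0654]
tool_rot: [0.684, 0.73, 0.0, 0.0]
ft_force: [-0.2, -0.3, 1.2]
width: 0.005
grasp_force: 0.6
[-0.1 -0.7  0.6]
```

```bash
python3 -m pendant '{"jaw":[-1,-1,-1,-1],"linear":[[-1,0,0],[-1.7,0,0],[-2.4,0,0],[-2.4,0,0]],"turn":[[0,0,0],[0,0,0],[0,0,0],[0,0,0]]}'
python3 -m pendant '{"jaw":[-1,-1,-1],"linear":[[-0.7,0,0],[-1.4,0,0],[-1.4,0,0]],"turn":[[0,0,0],[0,0,0],[0,0,0]]}'
```

```text
time_s: 23.68
tool_pos: [0.5679, -0.0744, 0.0653]
tool_rot: [0.684, 0.73, 0.0, 0.0]
ft_force: [1.4, 0.4, 0.3]
width: -0.001
grasp_force: 0.8
time_s: 24.05
tool_pos: [0.567, -0.0744, 0.0655]
tool_rot: [0.684, 0.73, 0.0, 0.001]
ft_force: [2.5, -0.5, 0.9]
width: 0.006
grasp_force: 1.2
```

```bash
python3 -m pendant '{"jaw":[-1,-1,-1],"linear":[[-0.7,0,0],[-1.4,0,0],[-1.4,0,0]],"turn":[[0,0,0],[0,0,0],[0,0,0]]}'
python3 -m pendant '{"jaw":[-1,-1,-1],"linear":[[-0.7,0,0],[-1.4,0,0],[-1.4,0,0]],"turn":[[0,0,0],[0,0,0],[0,0,0]]}'
```

```text
time_s: 24.42
tool_pos: [0.566, -0.0744, 0.0661]
tool_rot: [0.684, 0.73, 0.001, 0.001]
ft_force: [4.8, 0.3, 3.2]
width: 0.005
grasp_force: 2.5
time_s: 24.8
tool_pos: [0.5657, -0.0744, 0.0662]
tool_rot: [0.684, 0.73, 0.002, 0.002]
ft_force: [7.3, 0.8, 0.5]
width: 0.007
grasp_force: 3.0
```

The force rises to 7 N and the tool has stalled, so the plate is against the stop. Back off, lift and check.

```bash
python3 -m pendant '{"jaw":[-1,-1,-1,-1,-1],"linear":[[5,0,0],[10,1,0],[10,1,50],[10,1,100],[10,1,150]],"turn":[[0,0,0],[0,0,0],[0,0,0],[0,0,0],[0,0,0]]}'
python3 -m pendant '{"jaw":[-1,-1,-1,-1],"linear":[[0,-30,30],[0,-60,50],[0,-60,50],[0,-60,50]],"turn":[[0,0,0],[0,0,0],[0,0,0],[0,0,0]]}'
python3 - <<'E'
from stand import *
p,d,c=grab('wrist','w9'); X=cloud(c,d); hsv=cv2.cvtColor(p,cv2.COLOR_RGB2HSV)
s=(X[...,:2]*1e3-Q[:2])@rot(Q[2])
for nm,z,b in[('plate',.056,(-190,-100,-266,-172)),('mid',.042,(-50,50,-45,60))]:
    m=(abs(X[...,2]-z)<.004)&(hsv[...,1]>45)&(s[...,0]>b[0])&(s[...,0]<b[1])&(s[...,1]>b[2])&(s[...,1]<b[3])
    cs=max(cv2.findContours(m.astype(np.uint8),0,1)[0],key=len)[:,0]; W=(plane(c,cs,z)[:,:2]*1e3-Q[:2])@rot(Q[2])
    if nm=='mid': W=W[W[:,0]<-5]
    o=least_squares(lambda o:np.hypot(W[:,0]-o[0],W[:,1]-o[1])-40,[(b[0]+b[1])/2,(b[2]+b[3])/2],loss='soft_l1').x
    print(nm,m.sum(),o.round(1),np.percentile(s[m],[1,99],axis=0).round(1),np.median(X[m][:,2]).round(4))
a=cv2.cvtColor(p,cv2.COLOR_RGB2BGR)[0:300]; q=cv2.resize(cv2.cvtColor(grab('top')[0],cv2.COLOR_RGB2BGR)[110:290,110:420],None,fx=.85*1.5,fy=.85*1.5)
o=np.zeros((300+q.shape[0],512,3),np.uint8); o[:300]=a; o[300:,:q.shape[1]]=q; cv2.imwrite('pics/fin.png',o)
E
```

```text
time_s: 25.42
tool_pos: [0.5724, -0.0732, 0.2153]
tool_rot: [0.684, 0.73, -0.001, -0.002]
ft_force: [-0.2, -0.5, -0.0]
width: 0.003
grasp_force: 0.0
time_s: 25.92
tool_pos: [0.573, -0.1327, 0.2635]
tool_rot: [0.684, 0.73, -0.001, -0.002]
ft_force: [-0.1, 0.1, -1.3]
width: 0.002
grasp_force: 0.0
plate 2586 [-150.7 -224.9] [[-187.  -261.7]
 [-114.2 -187.4]] 0.0562
mid 43 [-6.3 -3.5] [[-21.1 -44.9]
 [ 31.4 -40.9]] 0.0398
```

View pics/fin.png

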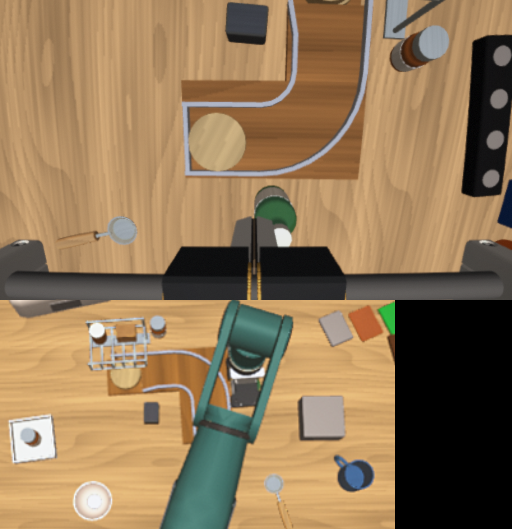

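```bash
python3 - <<'E'
from stand import *
p,d,c=load('wrist'); X=cloud(c,d); hsv=cv2.cvtColor(p,cv2.COLOR_RGB2HSV)
s=(X[...,:2]*1e3-Q[:2])@rot(Q[2])
m=(abs(X[...,2]-.054)<.003)&(hsv[...,1]<60)&(abs(s[...,1]+220)<30)&(s[...,0]<-180)&(s[...,0]>-205)
print('stop top x',np.percentile(s[m][:,0],[2,50,98]).round(1),m.sum())
m=(abs(X[...,2]-.056)<.003)&(hsv[...,1]>45)&(abs(s[...,1]+224.9)<4)&(s[...,0]<-100); print('plate x',np.percentile(s[m][:,0],[0,1,99,100]).round(1))
i=140; print(hsv[i,182:196].tolist()); print((X[i,182:196,2]*1e3).round().tolist(),s[i,182:196,0].round(1).tolist())
E
```

```text
stop top x [-196.  -192.9 -189.8] 205
plate x [-188.8 -188.6 -111.6 -111.5]
[[16, 108, 184], [15, 80, 179], [176, 12, 173], [114, 25, 194], [110, 29, 196], [115, 24, 183], [12, 26, 164], [19, 87, 176], [19, 95, 179], [19, 96, 181], [19, 95, 183], [19, 94, 184], [19, 95, 187], [19, 94, 187]]
[1.0, 2.0, 56.0, 54.0, 55.0, 54.0, 54.0, 56.0, 57.0, 56.0, 56.0, 57.0, 56.0, 58.0] [-213.2, -211.4, -195.5, -194.7, -193.1, -191.8, -190.4, -188.5, -186.9, -185.8, -184.4, -182.9, -181.6, -179.9]
```

The plate edge and the stop are in adjacent pixels with no deck between them, so the plate is touching. The jar is upright in the tray, and the bystanders are in place.

```bash
python3 -c "from bench import job; print(job.sign_off())"
```

```text
the job is handed in; nothing more can be done
None
```

The job is handed in: the jar stands in the tray, the top plate is home against the end stop, and in the camera views the two lower plates and the bystanders look unmoved; the arm's clock read about 26 s of the allowed 72 s.

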